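# Index the swivel vise to 45 degrees and lock it

### The job

The steel bar in the swivel vise is to be gauged on its mitred end, so swivel the vise to 45 degrees: its base clicks every 15 degrees, and 45 is the third click counter-clockwise (seen from above) from the zero mark, where the mitred end faces the indicator squarely. Let the vise sit in that click, then lock it there by swinging the clamp lever on the base fully round counter-clockwise. Do not disturb the indicator stand, the caliper or the test block.

Things in the scene. Friction and masses are not known exactly. Their poses are not given: they have to be found in the camera images.
- swivel_base: Round dark cast base of the vise, 180 mm across, 20 mm high, bolted to the bench by ears on its own +x and -x sides (bolt heads 103 mm out, 23 mm high). Origin on the swivel axis at bench height, z up. Its light top ring has black marks every 15 degrees from -90 to +90. A lug on its own +y side carries the clicking spring plunger and the clamp lever.
- zero_mark (a point): Middle of the zero mark on the base's ring, the longest and broadest of the black marks, on the base's own -y side, 72 mm from the swivel axis and 20 mm up; the middling marks are 45 and 90 either way. The vise is at zero when its screw stands over this mark, at 45 when over the middling mark counter-clockwise of it.
- vise (a joint): Vise angle on its base, rad, counter-clockwise from above positive; 0 = screw along the base's own -y; stops +-1.4. It clicks and stays every 0.262 rad (15 degrees); leaving a click takes about 5 N at the screw head; let go between clicks it springs to the nearer (on the very crest it may hang). Turn it only with the clamp lever open. Starts in a click from -45 to +15 degrees.
- screw_head (a point): Middle of the round steel head of the vise screw: a lying cylinder 24 mm across, 36 mm long, rigid with the vise, pointing straight out from the swivel axis, 106 mm from it, 62 mm up, with free air under it: handy to pinch from above or push sideways. Inward of it, 72 mm from the axis, is the grey nut bridge (56 mm wide, 78 mm high), then the jaws (68 mm wide, 92 mm high).
- bar_mitre (a point): Middle of the mitred (45 degree) end face of the steel bar clamped level in the jaws, rigid with the vise: 24 x 24 mm, 158 mm long, across the screw, top 96 mm up, reaching 80 mm from the swivel axis. This point is 68 mm from the axis, 84 mm up; at vise angle 0 it lies towards the base's own +x.
- clamp_lever (a joint): Clamp lever angle, rad: 0 = open, pointing away from the vise along the base's own +y; swings level, counter-clockwise from above, to its stop at 1.6 = locked, pointing along the base's own -x. Vertical axis on the base's +y axis, 107 mm from the swivel axis. Starts at 0 to 0.2; takes 2 N at the grip, stays where left. Goes fully round only with the vise in a click, and then holds it.
- lever_grip (a point): Middle of the upright black grip at the outer end of the clamp lever, 65 mm from the lever's axis: a round post 20 mm across, standing free from 42 mm (top of the lever's arm) to 82 mm above the bench; this point is 66 mm up.
- indicator_stand: Digital indicator on a loose stand: foot 80 x 100 mm, column 195 mm high, indicator lying level, its stylus along the stand's own -x, 84 mm up, tip 107 mm from the origin (bench height, middle of the foot). Stands 200 mm out on the base's own +x side, stylus towards the vise. Leave it alone.
- caliper: Digital caliper lying on the bench, 200 mm long, 14 mm high, loose; leave it alone. Origin at the middle of its underside.
- test_block: Round steel hardness test block, 64 mm across, 16 mm high, loose; leave it alone. Origin at the middle of its underside.

How it is judged:
On the way:
1. the vise sits in the 45 degree click (within 3.4 degrees), the clamp lever still open (value of joint vise between 0.725 and 0.845 rad and value of joint clamp_lever below 0.6 rad), for 0.2 s.
At the end, for the whole second after the job is handed in: The vise rests in the click at 45 degrees (0.785 rad, within 0.06 rad) and the clamp lever is swung round past 1.3 rad (its stop is at 1.6), both let go (value of joint vise between 0.725 and 0.845 rad and value of joint clamp_lever above 1.3 rad and velocity of joint vise between -0.05 and 0.05 rad/s); the robot touches nothing.
It fails at once if the indicator stand is shifted by more than 10 mm (distance of indicator_stand from where it was at the start of the episode above 0.01 m).
It fails at once if the caliper or the test block is shifted by more than 20 mm (distance of any of caliper, test_block from where it was at the start of the episode above 0.02 m).
It also fails if it takes over 56 s, if anything falls off the work surface, if the arm or the gripper's body presses on something with over 40 N, if the wrist force passes 120 N, or if a joint passes its speed limit or range.

### The arm

A 6-joint arm with a two-finger parallel gripper is mounted at the origin on the work surface. World frame = base frame: x ahead of the robot, y to its left, z up, the work surface at z = 0. Lengths are in m, angles in rad, forces in N, time in s.
With the tool pointing down it reaches from about 0.225 to 0.725 m from the base axis. Payload 3.1 kg.
Tool frame: the origin (TCP) lies midway between the tips of the shut fingers; the grasp point (between the pads) lies 19 mm behind it; z points along the fingers, y is the line along which they close (so a half turn about z gives the same grasp; the last joint's range is limited). The gripper opens to 85 mm and grips with 20 to 120 N. Pads are 22 mm wide; open, the fingers measure 114 mm over their backs; the gripper's body (76 mm by 85 mm) begins 54 mm behind the grasp point. The pads swing forward as they close: fully open they stand 13 mm farther back than shut.
Start: joints at [1.157, 0.048, 0.099, 1.622, 0, 1.443], TCP at [0.148, 0.504, 0.231] pointing down, gripper open.
Joint ranges: [-2.91, 2.91], [-0.99, 1.94], [-1.21, 1.42], [-2.12, 2.29], [-1.49, 1.47], [-3.14, 3.14]. Speed limits (rad/s): [2.79, 2.79, 3.14, 3.14, 3.14, 3.14].

### API

Orientations are given as a 3x3 rotation matrix whose columns are the frame's x, y, z axes.
In Python, from workcell import goto, move_straight, move_j, gripper_to, dwell, solve_ik, capture, IKError, hand_in, read_clock, read_qpos, read_joint_vel, read_tau, read_eef_pos, read_tool_rot, read_force, read_moment, read_width, read_grip_force gives the robot as it stands. Calls block until the motion is done:
- goto(position, orientation): joint-space move of the TCP to a pose.
- move_straight(position, rot=None, rate=0.15, f_stop=None): straight line of the TCP; rot=None keeps the orientation; rate is the mean speed in m/s. With f_stop (N) it stops when the force on the tool has changed by that much, and returns True; else False.
- move_j(angles): joint-space move.
- gripper_to(opening, newtons=None): finger opening in m; newtons is the grip in N (None keeps the last); returns when the fingers have stopped.
- dwell(seconds).
- solve_ik(position, orientation): joint angles nearest the present ones, or None.
- capture(name): name is "scene" or "top"; returns a dict with "frame" (420x560x3 uint8, red, green, blue), "z_map" (420x560 float32, m along the optical axis (not along the pixel's ray), 0 where there is no reading), "fx", "fy", "cx", "cy" (pixels), "dist" ([k1, k2, p1, p2, k3] as OpenCV has them; the pictures are not rectified), "R" (3x3) and "t" (3): a world point X has camera coordinates R X + t. Camera axes: x right, y down, z forward; pixel columns grow to the right and rows downward; lengths in m; the calibration is good to about 2 mm. A picture is of the moment at which its call begins.
A pose or a line that the arm cannot do raises IKError and nothing moves.
- hand_in(): hands the job in; it is judged then, once.
Readings, each from a call of its own:
- read_clock(): time.
- read_qpos(): joint angles.
- read_joint_vel(): joint speeds.
- read_tau(): joint torques, N m.
- read_eef_pos(): TCP position.
- read_tool_rot(): TCP orientation.
- read_force(): force on the tool from outside, world axes, zero at the start.
- read_moment(): the same for the moment, N m.
- read_width(): finger opening in m.
- read_grip_force(): force on a finger pad.
Only numpy, scipy, OpenCV 4.12 (cv2) and the standard library are available. Lean on these libraries where they do the work, as an engineer would, in place of code of your own. Each camera call takes 0.05 s, during which the arm holds its last target. There are 200 camera calls.

## Working session

There is one attempt and no reset: what is moved stays moved. The work goes in short steps, each a Python script; the robot and the scene stay as the last script left them, time stands still between calls to the robot, and variables do not carry over. Pictures are saved under pics/ and viewed, at most 10 in all, crops included, and the job is handed in when it is done.

```bash
mkdir -p pics
cat > h.py <<'E'
import numpy as np, cv2
from workcell import *
def K(c): return np.array([[c["fx"],0,c["cx"]],[0,c["fy"],c["cy"]],[0,0,1.]])
def ray(c,uv):
    p=cv2.undistortPoints(np.array(uv,float).reshape(-1,1,2),K(c),np.array(c["dist"],float)).reshape(-1,2)
    d=np.c_[p,np.ones(len(p))]@np.array(c["R"]); o=-np.array(c["R"]).T@np.array(c["t"]); return o,d
def onplane(c,uv,z):
    o,d=ray(c,uv); return o+d*((z-o[2])/d[:,2])[:,None]
def proj(c,X):
    return cv2.projectPoints(np.array(X,float).reshape(-1,1,3),cv2.Rodrigues(np.array(c["R"],float))[0],np.array(c["t"],float),K(c),np.array(c["dist"],float))[0].reshape(-1,2)
def cloud(c):
    h,w=c["z_map"].shape; uv=np.stack(np.meshgrid(np.arange(w),np.arange(h)),-1).reshape(-1,2)
    o,d=ray(c,uv); return (o+d*c["z_map"].reshape(-1,1)).reshape(h,w,3)
def save(c,n): cv2.imwrite(f"pics/{n}.png",c["frame"][:,:,::-1])
E
python3 - <<'E'
from h import *
for n in("scene","top"):
    c=capture(n); save(c,n+"0"); np.save(n+"0.npy",c,allow_pickle=True)
    print(n,-np.array(c["R"]).T@c["t"],np.array(c["R"])[2],c["fx"],read_clock())
E
```

```text
scene [1.12010224 0.82510687 1.10965837] [-0.34491461 -0.58306583 -0.73557334] 508.26516566005756 0.05
top [0.46807146 0.00522588 1.36803349] [ 0.12096618 -0.00795779 -0.99262473] 450.03135902719356 0.1
```

View pics/scene0.png

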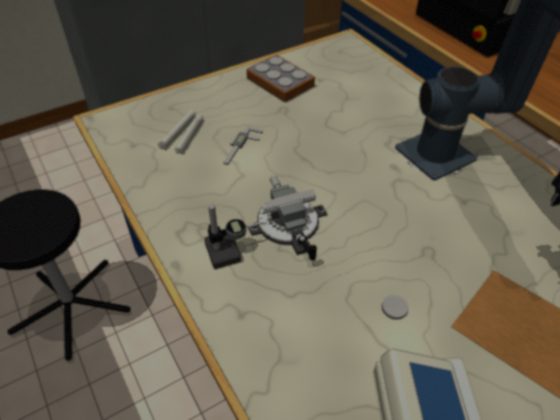

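View pics/top0.png

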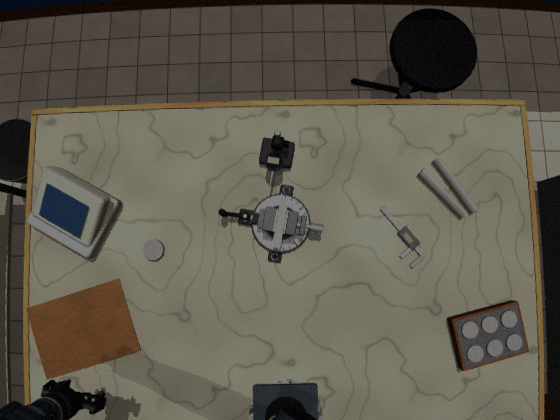

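Scene and top both show the vise: in top, the ring is about (281,223), the ears (287,190) and (275,257), the lever grip (222,213), the screw head (316,228), the stand (277,153), the test block (153,250) and the caliper (402,237). I'll enlarge the vise area next.

Run:
```python
from h import *
c=np.load("top0.npy",allow_pickle=True).item()
f=c["frame"][130:270,205:345,::-1]; t=cv2.resize(f,(560,560),interpolation=cv2.INTER_CUBIC)
cv2.imwrite("pics/topcrop.png",cv2.convertScaleAbs(t,alpha=1.4))
P=cloud(c)
px={"ear+":(287,190),"ear-":(275,257),"grip":(222,213),"ring":(281,223),"head":(316,228)}
for k,(u,v) in px.items(): print(k,P[v,u].round(4))
# points by height bands near vise
m=np.zeros(P.shape[:2],bool); m[170:280,205:345]=1
for lo,hi in((.055,.075),(.075,.09),(.09,.1),(.015,.022)):
    q=m&(P[...,2]>lo)&(P[...,2]<hi); print(lo,hi,q.sum(),P[q].mean(0).round(4),np.argwhere(q).min(0),np.argwhere(q).max(0))
s=np.load("scene0.npy",allow_pickle=True).item()
f=s["frame"][165:275,240:350,::-1]; cv2.imwrite("pics/scrop.png",cv2.convertScaleAbs(cv2.resize(f,(550,550),interpolation=cv2.INTER_CUBIC),alpha=1.4))
```

```text
ear+ [ 0.6748 -0.0202  0.023 ]
ear- [0.4741 0.0196 0.0214]
grip [0.6022 0.169  0.0838]
ring [5.691e-01 1.000e-04 9.930e-02]
head [ 0.5546 -0.1004  0.0766]
0.055 0.075 222 [ 0.5642 -0.0465  0.0659] [210 222] [242 323]
0.075 0.09 418 [ 5.872e-01 -4.000e-04  8.500e-02] [170 218] [248 322]
0.09 0.1 774 [0.5755 0.0067 0.0943] [170 262] [248 297]
0.015 0.022 902 [0.5749 0.011  0.0188] [185 238] [262 309]
```

View pics/topcrop.png

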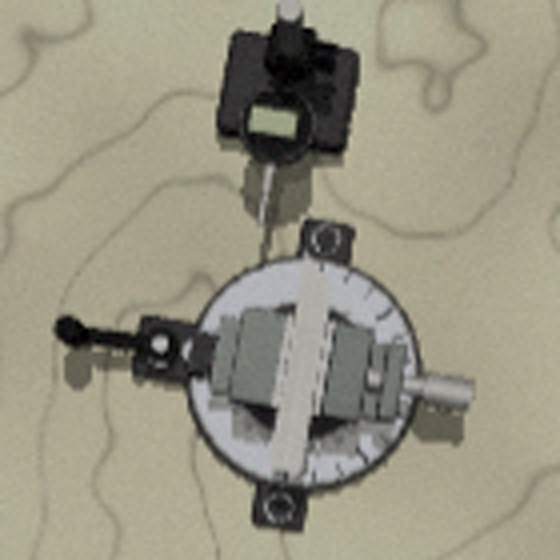

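View pics/scrop.png

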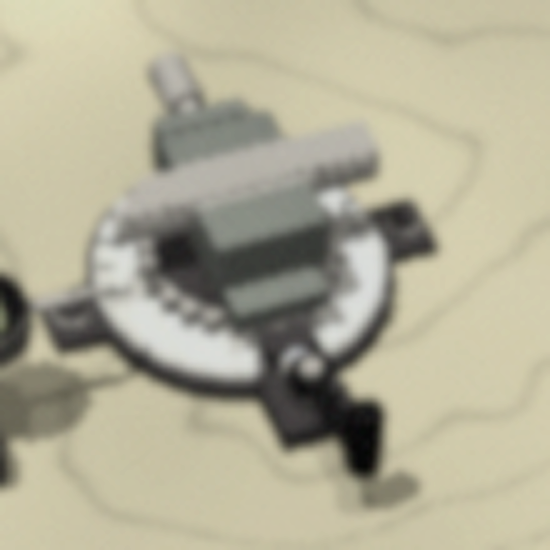

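The crops put bolts at top px (286.8,189.5) and (275,256). The bolt points are 204.6 mm apart (206 expected), giving axis ≈ (0.5745,−0.0003) and yaw ≈ −11.2°. The screw head is at 102 mm, along base −y, so the vise is at 0. The grip is about 64.5 mm from the lever axis, with the lever at ≈0.09 rad. These all agree with the given sizes, so I'll pinch the head and swing it.

```bash
cat >> h.py <<'E'
C=np.array([.5745,-.0003]); YAW=np.radians(-11.2)
def u(a): return np.array([np.cos(a),np.sin(a)])
def Rt(t):  # tool down, y along t
    y=np.array([t[0],t[1],0]); z=np.array([0,0,-1.]); return np.c_[np.cross(y,z),y,z]
def head(v,r=.108,z=.045,s=1):
    a=YAW-np.pi/2+v; return np.r_[C+r*u(a),z],Rt(s*u(a+np.pi/2))
E
python3 - <<'E'
from h import *
best=None
for s in(1,-1):
    q=[solve_ik(*head(v,s=s)) for v in(0,.4,.8)]
    print(s,[None if k is None else np.round(k,2) for k in q])
    if all(k is not None for k in q):
        m=max(abs(k[5]) for k in q)
        if best is None or m<best[0]: best=(m,s)
s=best[1]; print("s",s); open("s.txt","w").write(str(s))
p=read_eef_pos()
gripper_to(.05,30)
pos,R=head(0,s=s)
goto(pos+[0,0,.12],R)
hit=move_straight(pos,rate=.1,f_stop=8)
print(hit,read_eef_pos(),pos,read_force(),read_clock())
c=capture("scene"); save(c,"pre")
if not hit:
    gripper_to(.01,30); print(read_width(),read_grip_force(),read_force(),read_clock())
c=capture("scene"); cv2.imwrite("pics/pinch.png",cv2.resize(c["frame"][130:280,200:400,::-1],(800,600)))
E
```

```text
1 [array([-0.31,  0.19, -0.12,  1.26,  0.  ,  1.46]), array([-0.29,  0.29,  0.01,  1.28,  0.  ,  1.08]), array([-0.24,  0.39,  0.12,  1.31,  0.  ,  0.72])]
-1 [array([-0.31,  0.19, -0.12,  1.26,  0.  , -1.68]), array([-0.29,  0.29,  0.01,  1.28,  0.  , -2.06]), array([-0.24,  0.39,  0.12,  1.31,  0.  , -2.42])]
s 1
False [ 0.55430324 -0.10647778  0.04601468] [ 0.55352269 -0.10624316  0.045     ] [-0.02601223  0.01419735  0.52165908] 4.4917
0.022898667238526536 30.150992274284363 [ 3.40765502 -1.39045458  1.20155337] 4.8917
```

View pics/pinch.png

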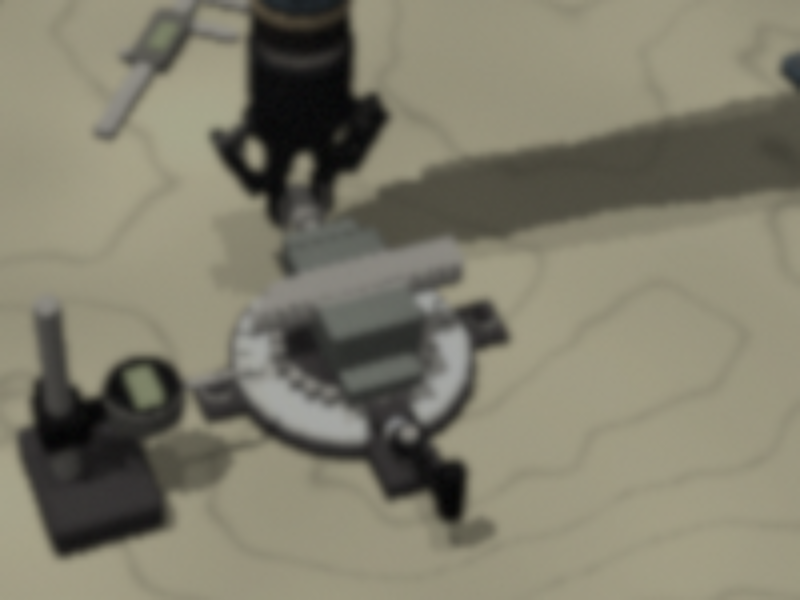

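The head is pinched (image ≈(300,205), width 23 mm) and clear of the dial at (140,390). Next is the swing to 45°.

Run:
```python
from h import *
T=np.radians(45)
for v in np.linspace(0,T,10)[1:]:
    p,R=head(v)
    if move_straight(p,R,rate=.06,f_stop=35): print("stop",v,read_force()); break
    print(round(np.degrees(v)),read_force().round(1),end=" ")
print(read_eef_pos(),read_clock())
c=capture("top"); np.save("top1.npy",c,allow_pickle=True)
gripper_to(.044); dwell(.4); print(read_width(),read_force())
p=read_eef_pos(); move_straight(p+[0,0,.13],rate=.15)
goto(np.array([.60,.24,.2]),Rt(u(YAW+np.pi/2+.1)))
c=capture("top"); np.save("top2.npy",c,allow_pickle=True)
P=cloud(c); print(read_clock())
m=np.zeros(P.shape[:2],bool); m[170:280,255:350]=1
r=np.hypot(*(P[...,:2]-C).transpose(2,0,1))
q=m&(P[...,2]>.06)&(P[...,2]<.08)&(r>.092)&(r<.126)
h=P[q].mean(0)[:2]-C; print(q.sum(),np.hypot(*h),"vise deg",np.degrees(np.arctan2(h[1],h[0])-YAW)+90)
cv2.imwrite("pics/after.png",cv2.convertScaleAbs(cv2.resize(c["frame"][130:270,205:345,::-1],(560,560),interpolation=cv2.INTER_CUBIC),alpha=1.4))
```

```text
5 [ 1.  -0.1  4.7] 10 [ 3.6 -1.9  4.7] 15 [ 5.3 -1.8  2.2] 20 [ 2.6 -2.1  4.2] 25 [ 5.7 -2.4  3.7] 30 [ 8.5 -2.1  1.2] 35 [ 5.3 -3.1  4.8] 40 [ 8.3 -2.   2.3] 45 [ 9.9 -2.1  0. ] [ 0.63809181 -0.09022925  0.04595534] 7.7167
0.043703129564993407 [-0.12219545  0.32399086 -0.52986037]
10.825
86 0.10721671322326391 vise deg 46.311844304482946
```

View pics/after.png

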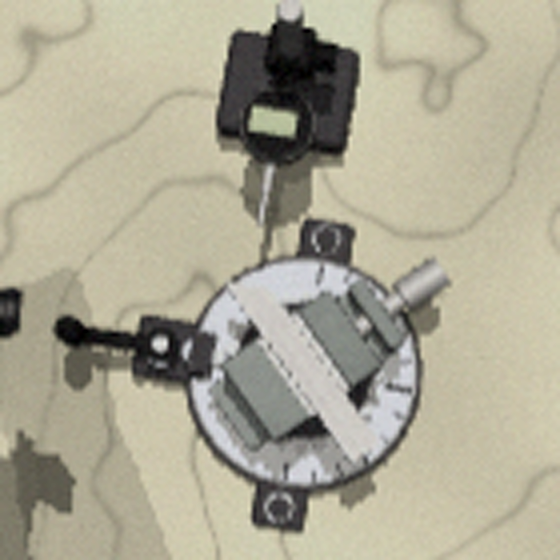

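The head is now at crop (420,280), at 46° by cloud against the 45° click. The zero mark is uncovered at (400,388), and the stand hasn't moved. Next I push the lever round with closed fingers from its clockwise side.

Run:
```python
from h import *
c=np.load("top2.npy",allow_pickle=True).item()
z=proj(c,np.r_[C+.072*u(YAW-np.pi/2),.02])[0]; print("zero mark expected crop px",((z-[205,130])*4+1.5).round(1))
L=C+.107*u(YAW+np.pi/2)
def lev(th,d,z=.05):
    a=YAW+np.pi/2+th; return np.r_[L+.065*u(a)-d*u(a+np.pi/2),z],Rt(u(a))
gripper_to(0,20)
p,R=lev(.0,.034); goto(p+[0,0,.1],R)
if move_straight(p,rate=.12,f_stop=6): print("blocked",read_force(),read_eef_pos()); raise SystemExit
for th in np.arange(.1,1.66,.12):
    if move_straight(*lev(th,.021),rate=.08,f_stop=15): print("stop",th,read_force()); break
    print(round(th,2),read_force().round(1),end=" ")
p,R=lev(th,.05); move_straight(p,rate=.1); move_straight(p+[0,0,.15]); 
goto(np.array([.40,.25,.25]),R); dwell(.3)
c=capture("top"); P=cloud(c); print(read_clock(),read_force())
r=np.hypot(*(P[...,:2]-L).transpose(2,0,1)); rc=np.hypot(*(P[...,:2]-C).transpose(2,0,1))
q=(P[...,2]>.07)&(P[...,2]<.092)&(r>.05)&(r<.08)&(rc>.1)&(P[...,1]>0.05)
g=P[q].mean(0)[:2]-L; print(q.sum(),np.hypot(*g),"lever",np.arctan2(g[1],g[0])-YAW-np.pi/2)
q=(P[...,2]>.06)&(P[...,2]<.08)&(rc>.092)&(rc<.126)&(P[...,1]<-.03)
h=P[q].mean(0)[:2]-C; print("vise deg",np.degrees(np.arctan2(h[1],h[0])-YAW)+90)
cv2.imwrite("pics/end.png",cv2.convertScaleAbs(cv2.resize(c["frame"][130:270,205:345,::-1],(560,560),interpolation=cv2.INTER_CUBIC),alpha=1.4))
```

```text
zero mark expected crop px [400.1 391.5]
0.1 [ 0.1 -0.3 -0.2] 0.22 [0.2 0.2 0.1] 0.34 [0.2 0.7 0.8] 0.46 [ 0.6 -0.1 -0.7] 0.58 [ 0.7 -0.2  0.8] 0.7 [-0.7  0.4 -0. ] 0.82 [ 0.  -0.   0.2] 0.94 [-0.2 -0.7  0.3] 1.06 [0.4 0.3 1.3] 1.18 [ 0.9  0.1 -0.3] 1.3 [0.5 0.  0.1] 1.42 [-0.1  0.3  0. ] 1.54 [-0.1  0.   0.1] 19.0583 [-0.34739415  1.61369143 -0.22680053]
40 0.06463522613120357 lever 1.561829271778341
vise deg 46.2255013663943
```

View pics/end.png

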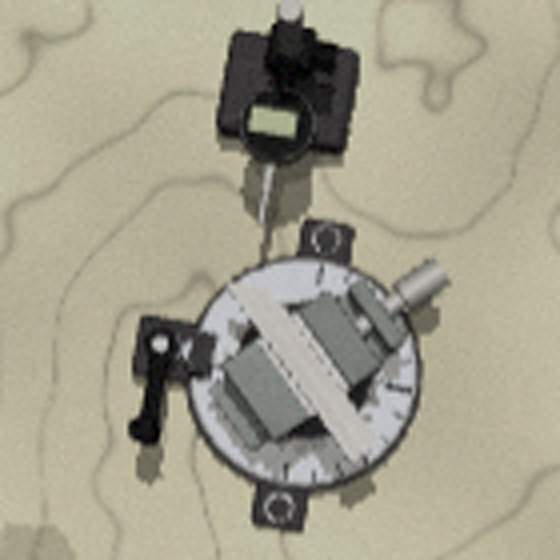

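The lever grip is at (143,430), measured at 1.56 rad. The vise is still at 45°, the zero mark is where expected, and the robot is clear.

```bash
python3 -c "
from workcell import *
print(hand_in())"
```

```text
the job is handed in; nothing more can be done
None
```

The job is handed in: the vise sits in the 45° click (46° by camera), the clamp lever is swung round to about 1.56 of 1.6 rad, the indicator stand hasn't visibly moved, the robot went nowhere near the caliper or test block, and the last clock reading was 19 s; no verdict came back.

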